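Draw out the free oven brush handle and hold it

ROBOT

A 6-joint arm with a two-finger parallel gripper is mounted at the origin on the work surface. World frame = base frame: x ahead of the robot, y to its left, z up, the work surface at z = 0. Lengths are in m, angles in rad, forces in N, time in s.
With the tool pointing down it reaches from about 0.35 to 0.775 m from the base axis. Payload 7.3 kg.
Tool frame: the origin (TCP) lies between the finger pads; the fingertips stand 14 mm ahead of it and the grasp point (between the pads) lies 5 mm behind it; z points along the fingers, y is the direction in which the jaws open and shut (so a half turn about z gives the same grasp; the last joint's range is limited). The gripper opens to 92 mm and grips with 3 to 60 N. Pads are 19 mm wide; open, the fingers measure 130 mm over their backs; the gripper's body (75 mm by 190 mm) begins 47 mm behind the grasp point.
Start: joints at [1.166, 0.342, 1.524, -0, 1.275, -0.146], TCP at [0.134, 0.508, 0.241] pointing down, gripper open.
Joint ranges: [-2.53, 2.53], [-0.77, 2.02], [0.04, 2.7], [-1, 4.14], [0.28, 2.66], [-3.11, 3.11]. Speed limits (rad/s): [2.57, 2.57, 3.14, 3.14, 3.14, 3.14].

INTERFACE

Orientations are given as [roll, pitch, yaw] about the fixed x, y, z axes, in that order (R = Rz(yaw) Ry(pitch) Rx(roll)).
In Python, from cell import robot gives the robot as it stands.
- The arm moves only by the shell command python3 -m creep 'ROWS' [FORCE]. ROWS is JSON, a list that holds one entry, the list of rows, each a list of 7 numbers: the shift along the tool's x, y, z in cm, then the turn, a rotation vector about the tool's x, y, z in degrees, then the gripper command: -1 is shut, 1 is fully open, values between are in proportion. In form: [[[tx, ty, tz, wx, wy, wz, gripper], ...]]. A call has 1 to 8 rows; each row is the pose to reach, as a shift and turn from the pose measured when the call began, along the tool's axes at that moment; what a row does not reach only later rows make up. A row lasts 1/10 s, in which the tool goes at most 50 mm and 8.59 degrees, less where a joint would pass 70% of its speed; a pose out of reach is approached as far as the arm can. A call with a gripper value outside its range is refused whole. The fingers move at their own pace and stop on an object; FORCE is the grip in N (left out, the last holds). Time passes only in rows, so rows that repeat a pose let the fingers close. It gives the time, the measured TCP pose, the force and the opening at its end, in the units of the state.
- robot.observe(): the state, without advancing time (a new reading comes with each control period).
- robot.read_camera(name): name is "side" or "top"; returns the picture (400x640x3 uint8, red, green, blue); there is no depth.
- robot.camera_params(name): a dict with "camera_matrix" (3x3 intrinsics, pixels), "R" (3x3) and "t" (3): a world point X has camera coordinates R X + t. Camera axes: x right, y down, z forward; pixel columns grow to the right and rows downward; lengths in m; the calibration is good to about 2 mm. A picture is of the moment at which its call begins. camera_params takes no time and is no camera call.
- robot.hand_in(): hands the job in, once; it reports no verdict.
Trained networks look in the newest picture that a camera, given by its name, has taken for a name from the list of things; names that differ only in an ending like _2 or _b are one class to them, and where a whole thing is asked for, a point or a joint stands for the part that bears it (a point fixed in the world has none). Each returns a list of dicts, best first, with "score" (0 to 1); they miss things now and then, are a little off and sometimes report something else, mostly with a low value. They report only what shows in the picture. A call takes as long as a camera call. They do not tell look-alikes from the thing itself.
- robot.look_for(camera, label): "centre" ([x, y, z] in m, in the coordinates of the camera as it stood for that picture, good to about 4 mm: the middle of the surface that is visible of it).
- robot.masks_of(camera, label): "mask" (400x640 bool, what is visible of it).
The state is a dict: "time": time; "qpos": joint angles; "qvel": joint speeds; "joint_efforts": joint torques, N m; "tool_pos": TCP position; "tool_rot": TCP orientation; "contact_force": force on the tool from outside, world axes, zero at the start; "torque": the same for the moment, N m; "opening": finger opening in m.
Only numpy, scipy, OpenCV 4.12 (cv2) and the standard library are available. Lean on these libraries where they do the work, as an engineer would, in place of code of your own. Each camera call takes 0.05 s, during which the arm holds its last target.

TASK

Two oven brushes with telescoping handles sit in the dock on the bench, and a shaker stands in the way of one of them. Take the handle whose way out is clear (the flat scraper lies low enough to pass over): squeeze in the release button on the side of its grip and, keeping it squeezed, draw the handle straight out past the first stop to the second stop, the end of its travel. Finish holding it there with the button still squeezed in, since it springs back when let go; leave the other handle in and do not shift anything else on the bench.

Things in the scene. Friction and masses are not known exactly. Their poses are not given: they have to be found in the camera images.
- dock: fixed dock: aluminium plate 150 x 340 x 12 on the table; clamps up to 102 high hold two identical oven brushes, left at y +110, right at y -110 in its frame. Origin: middle of the plate's front edge, table height; x along the brushes to their heads, away from the robot, y left, z up. The telescoping handles' grips stick out in front (-x).
- handle_left (a joint): draw of the left handle, m: 0 fully in, 0.06 first stop, 0.12 second stop (hard end of travel); it slides straight along the dock's -x. A spring pulls it in with 5 N (in) to 8 N (out). With its button out, a latch locks it when fully in (2 mm play) and at the first stop; none at the second: let go there, it runs back to the first.
- button_left (a joint): travel of the left grip's release button, m: 0 sprung out, 0.008 fully in; it moves along the dock's -y. The latch is free from about 0.005. Spring: about 2.5 N at first, 5 N fully in. It springs out when let go, so keep it squeezed while drawing.
- grip_left (a point): centre of the left grip, on the moving handle; dock (-60, +110, 85) when in. Block 62 long (dock x), 30 wide, 30 high, thin end flanges (33 wide, 36 high, 50 between). Metal button mid-length on its +y side, 32 long, 20 high, its face 25 from the centre when out, 17 when in; the -y side is plain, 15 from the centre. Fingers closing across along y squeeze it.
- handle_right (a joint): draw of the right handle, m: 0 fully in, 0.06 first stop, 0.12 second stop (hard end of travel); it slides straight along the dock's -x. A spring pulls it in with 5 N (in) to 8 N (out). With its button out, a latch locks it when fully in (2 mm play) and at the first stop; none at the second: let go there, it runs back to the first.
- button_right (a joint): travel of the right grip's release button, m: 0 sprung out, 0.008 fully in; it moves along the dock's -y. The latch is free from about 0.005. Spring: about 2.5 N at first, 5 N fully in. It springs out when let go, so keep it squeezed while drawing.
- grip_right (a point): centre of the right grip, on the moving handle; dock (-60, -110, 85) when in. Block 62 long (dock x), 30 wide, 30 high, thin end flanges (33 wide, 36 high, 50 between). Metal button mid-length on its +y side, 32 long, 20 high, its face 25 from the centre when out, 17 when in; the -y side is plain, 15 from the centre. Fingers closing across along y squeeze it.
- shaker: plain metal shaker, a closed upright can 84 in diameter and 152 high, 0.4 to 0.8 kg; origin at the centre of its foot. It stands 155 to 195 in front of the dock's front edge, in the way of the left or of the right handle (its sign of y in the dock's frame tells which).
- scraper: flat bench scraper lying on the table before the other handle, steel blade with wooden handle, about 90 x 112, at most 20 high: a drawn handle and fingers around it pass well above it. Origin at table height near its middle.
- ring_cutter: steel ring cutter, 54 in diameter, 35 high, standing on the table between the two lanes; origin at the centre of its foot.
- rolling_pin: wooden rolling pin, 380 long, 56 thick, at the right of the bench; origin under its middle.
- bowl: metal bowl, 170 across, 75 high, right of the dock; origin at the centre of its foot.
- mug: white mug, 80 across, 90 high, left of the dock; origin at the centre of its foot.
- pastry_brush: flat pastry brush lying at the left of the bench; origin under its middle.
Things that resemble listed ones, but are neither listed nor needed, are in the scene too. Leave any yellow look-alike of the shaker alone.

How it is judged:
By the outcome, as a careful person would: the job done as asked, in the order asked, and still so for the second after the job is handed in, while the arm keeps its last pose, push and grip.
It also fails if it takes over 29 s, if anything falls off the work surface, if the arm or the gripper's body presses on something with over 40 N, if the wrist force passes 120 N, or if a joint passes its speed limit or range.

## Working session

There is one attempt and no reset: what is moved stays moved. The work goes in short steps, Python scripts to look and compute and a shell command to move; the robot and the scene stay as the last step left them, time stands still between calls to the robot, and variables do not carry over. Pictures are saved under pics/ and viewed, and the job is handed in when it is done.

```bash
ls; mkdir -p pics; python3 - <<'E'
from cell import robot
import cv2, numpy as np
s=robot.observe();print({k:np.round(v,3).tolist() for k,v in s.items()})
for c in ("top","side"):
    im=robot.read_camera(c);cv2.imwrite(f"pics/{c}0.png",im[:,:,::-1])
    p=robot.camera_params(c);R=np.array(p["R"]);t=np.array(p["t"])
    print(c,np.round(p["camera_matrix"],1).tolist(),"campos",np.round(-R.T@t,3),np.round(R,3).tolist())
    for l in ("dock","grip_left","shaker","scraper","ring_cutter"):
        for d in robot.look_for(c,l)[:4]:
            print(c,l,round(d["score"],2),np.round(R.T@(np.array(d["centre"])-t),3))
print(robot.observe()["time"])
E
```

```text
pics
{'time': 0.0, 'qpos': [1.166, 0.343, 1.525, 0.0, 1.275, -0.146], 'qvel': [0.001, 0.0, -0.001, -0.002, -0.001, 0.0], 'joint_efforts': [0.001, -43.125, -24.422, 0.072, 0.056, -0.0], 'tool_pos': [0.134, 0.507, 0.24], 'tool_rot': [-3.14, -0.0, 2.883], 'contact_force': [-0.213, -0.533, -0.151], 'torque': [0.026, 0.018, -0.052], 'opening': 0.092}
top [[364.8, 0.0, 319.3], [0.0, 364.8, 196.6], [0.0, 0.0, 1.0]] campos [0.458 0.029 1.393] [[-0.009, -1.0, -0.001], [-0.998, 0.009, -0.068], [0.068, 0.001, -0.998]]
top dock 0.62 [ 0.76  -0.074  0.043]
top grip_left 0.66 [0.617 0.047 0.104]
top grip_left 0.48 [ 0.424 -0.465  0.054]
top shaker 0.96 [0.468 0.192 0.147]
top shaker 0.78 [ 0.375 -0.019  0.15 ]
top shaker 0.68 [0.497 0.071 0.149]
top scraper 0.89 [ 0.48  -0.157  0.014]
top scraper 0.29 [ 0.759 -0.072  0.044]
top ring_cutter 0.16 [ 0.76  -0.075  0.046]
side [[453.9, 0.0, 316.8], [0.0, 453.9, 200.9], [0.0, 0.0, 1.0]] campos [ 0.099 -1.098  0.867] [[0.939, -0.345, 0.013], [-0.182, -0.526, -0.831], [0.293, 0.777, -0.557]]
side dock 0.73 [ 0.762 -0.156  0.069]
side grip_left 0.76 [0.612 0.041 0.095]
side grip_left 0.5 [ 0.762 -0.157  0.07 ]
side shaker 0.68 [ 0.364 -0.048  0.094]
side shaker 0.65 [0.482 0.04  0.091]
side shaker 0.64 [0.454 0.165 0.107]
side ring_cutter 0.59 [ 0.483 -0.055  0.021]
0.6
```

View pics/top0.png

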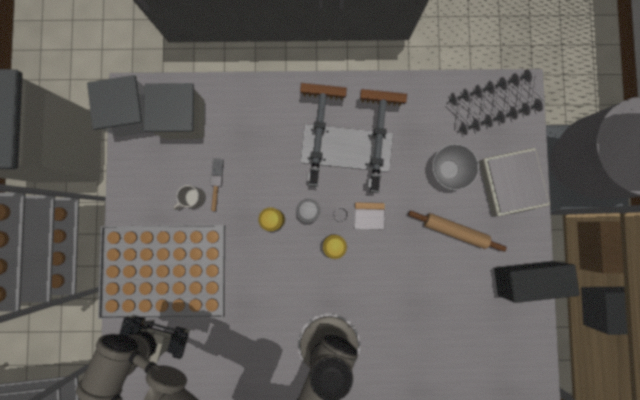

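View pics/side0.png

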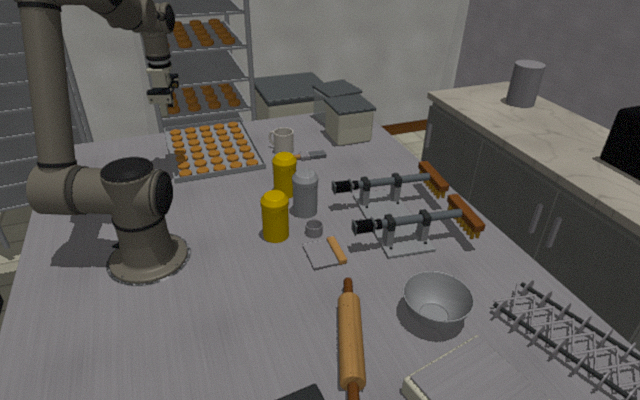

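The plain metal shaker is at top pixel (308,210), in front of the left handle. The yellow look-alikes are at (271,219) and (335,247). The scraper, at (369,215), lies before the right handle, whose grip is near (375,182), so the right handle is the one to draw. Next I'll measure the dock pose.

```bash
python3 - <<'E'
from cell import robot
import cv2, numpy as np
im=robot.read_camera("top");c=im[70:230,280:420,::-1]
cv2.imwrite("pics/topc.png",cv2.resize(c,None,fx=3.7,fy=3.7,interpolation=cv2.INTER_CUBIC))
p=robot.camera_params("top");np.savez("top.npz",im=im,**p)
for l in ("dock","grip_right","handle_right","button_right"):
    for i,d in enumerate(robot.masks_of("top",l)[:3]):
        m=d["mask"];v,u=np.nonzero(m);print(l,round(d["score"],2),m.sum(),u.min(),u.max(),v.min(),v.max())
        np.save(f"m_top_{l}_{i}.npy",m)
im=robot.read_camera("side");c=im[150:270,310:500,::-1]
cv2.imwrite("pics/sidec.png",cv2.resize(c,None,fx=4,fy=4,interpolation=cv2.INTER_CUBIC))
p=robot.camera_params("side");np.savez("side.npz",im=im,**p)
for l in ("dock","grip_right"):
    for i,d in enumerate(robot.masks_of("side",l)[:3]):
        m=d["mask"];v,u=np.nonzero(m);print(l,round(d["score"],2),m.sum(),u.min(),u.max(),v.min(),v.max())
        np.save(f"m_side_{l}_{i}.npy",m)
E
```

```text
dock 0.7 5426 300 407 83 192
handle_right 0.46 199 368 380 173 192
button_right 0.73 179 307 318 167 185
dock 0.88 6215 332 484 161 257
grip_right 0.59 365 351 376 217 234
```

View pics/topc.png

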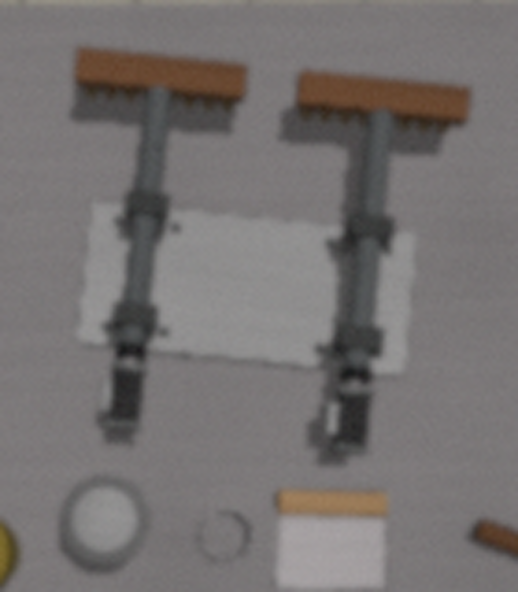

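View pics/sidec.png

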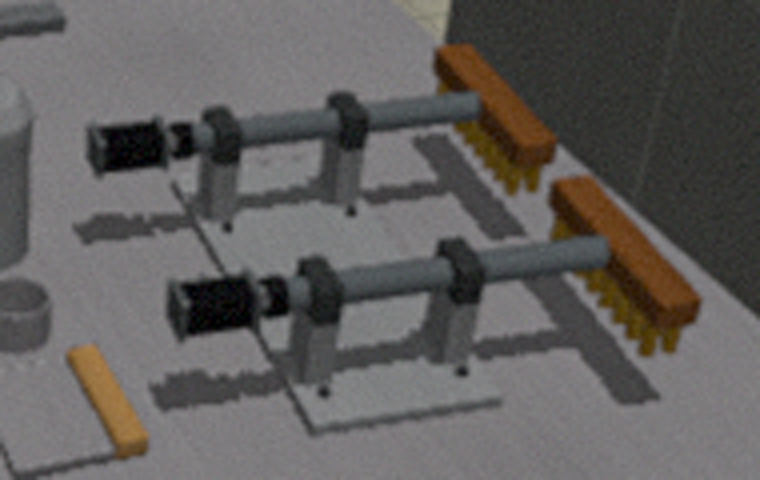

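```bash
cat > fit.py <<'E'
import numpy as np, cv2
from scipy.optimize import least_squares
T=np.load("top.npz");S=np.load("side.npz")
def proj(P,X):
    c=(P["R"]@X.T).T+P["t"];q=(P["camera_matrix"]@c.T).T;return q[:,:2]/q[:,2:]
tp=lambda a,b:(280+(a+.5)/3.7-.5,70+(b+.5)/3.7-.5)
sp=lambda a,b:(310+(a+.5)/4-.5,150+(b+.5)/4-.5)
F=[(T,(.15,.17,.012),tp(93,203)),(T,(.15,-.17,.012),tp(413,235)),(T,(0,-.17,.012),tp(406,373)),(T,(0,.17,.012),tp(80,342)),
(T,(-.06,-.11,.1),tp(354,420)),(T,(-.06,.11,.1),tp(126,394)),
(S,(0,-.17,0.0),sp(314,433)),(S,(.15,-.17,0.006),sp(500,402)),(S,(-.06,-.117,.09),sp(212,304)),(S,(-.06,.103,.09),sp(128,146)),(S,(0,.17,.012),sp(174,183))]
def w(x,P): 
    c,s=np.cos(x[2]),np.sin(x[2]);P=np.atleast_2d(P);return np.c_[x[0]+c*P[:,0]-s*P[:,1],x[1]+s*P[:,0]+c*P[:,1],P[:,2]]
def res(x): return np.concatenate([proj(P,w(x,X))[0]-uv for P,X,uv in F])
if __name__=="__main__":
    r=least_squares(res,[.7,-.07,-.08],loss="soft_l1");x=r.x
    print("dock",np.round(x,4),"res px",np.round(res(x).reshape(-1,2),1).tolist())
    for sub in (T,S):
        G=[f for f in F if f[0] is sub]
        y=least_squares(lambda x:np.concatenate([proj(P,w(x,X))[0]-uv for P,X,uv in G]),x).x;print(np.round(y,4),w(y,(-.06,-.11,.085)))
    print("grip",w(x,(-.06,-.11,.085)));np.save("dock.npy",x)
    # overlay
    a=T["im"][:,:,::-1].copy();b=S["im"][:,:,::-1].copy()
    out=[]
    for im,P,(u0,v0) in ((a,T,(280,90)),(b,S,(320,150))):
        k=4;c=cv2.resize(im[v0:v0+130,u0:u0+190],None,fx=k,fy=k,interpolation=cv2.INTER_CUBIC)
        def poly(pts):
            q=((proj(P,w(x,np.array(pts)))-[u0,v0]+.5)*k).astype(int);cv2.polylines(c,[q],True,(0,255,0),1)
        poly([(0,-.17,.012),(0,.17,.012),(.15,.17,.012),(.15,-.17,.012)])
        for y in(-.11,.11):
            for z in(.07,.1): poly([(-.091,y-.015,z),(-.091,y+.015,z),(-.029,y+.015,z),(-.029,y-.015,z)])
        out.append(c)
    cv2.imwrite("pics/ov0.png",out[0]);cv2.imwrite("pics/ov1.png",out[1])
E
python3 fit.py
```

```text
dock [ 0.6646 -0.067  -0.1144] res px [[-0.3, -0.5], [1.3, -0.1], [-0.4, 1.2], [-1.0, 0.3], [-0.0, 0.1], [0.2, 0.6], [-0.7, 0.9], [0.8, -0.4], [1.4, 0.2], [0.8, -0.2], [-0.6, -2.4]]
[ 0.6657 -0.0672 -0.109 ] [[ 0.59409759 -0.17005811  0.085     ]]
[ 0.6632 -0.0677 -0.1162] [[ 0.59079849 -0.17000262  0.085     ]]
grip [[ 0.59247201 -0.16941693  0.085     ]]
```

View pics/ov0.png

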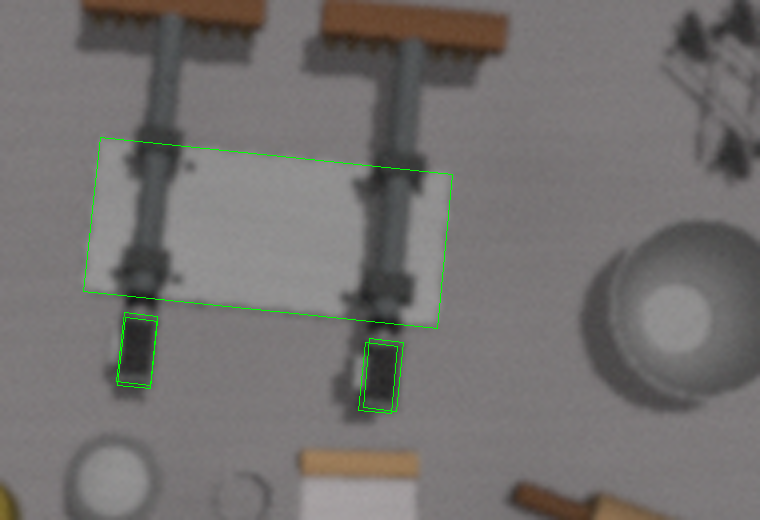

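View pics/ov1.png

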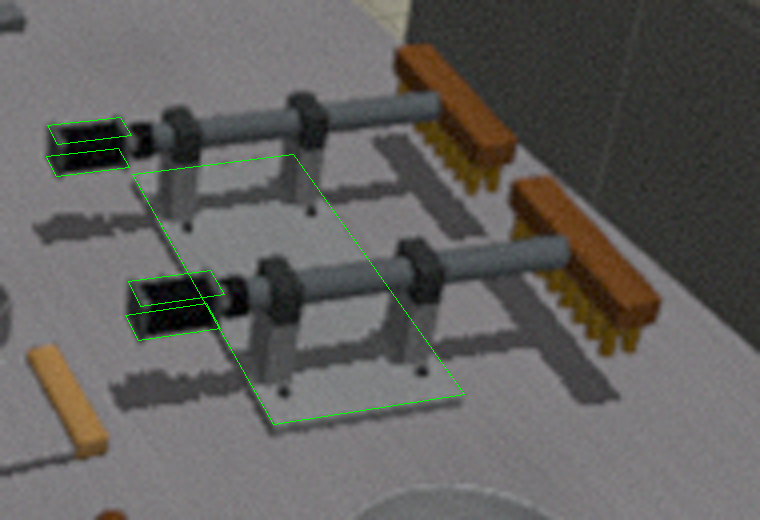

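The overlay fits: the dock is at about (0.665, -0.067) with yaw -0.112, and the right grip at about (0.593, -0.170, 0.085). I'll compute the shift in tool axes.

```bash
cat > go.py <<'E'
import numpy as np,sys
from scipy.spatial.transform import Rotation as Ro
from cell import robot
YAW=-.112
def shift(p,verbose=True):
    s=robot.observe();R=Ro.from_euler("xyz",s["tool_rot"])
    G=Ro.from_euler("xyz",[np.pi,0,np.pi+YAW])
    d=R.inv().apply(np.array(p)-s["tool_pos"])*100;w=(R.inv()*G).as_rotvec(degrees=True)
    print("t",round(s["time"],2),"pos",np.round(s["tool_pos"],4),"shift cm",np.round(d,2),"turn",np.round(w,2),"F",np.round(s["contact_force"],1),"M",np.round(s["torque"],2),"open",round(s["opening"],4))
def dock(x,y,z):  # relative to grip centre when in
    c,s=np.cos(YAW),np.sin(YAW);return [.593+c*x-s*y,-.1697+s*x+c*y,z]
E
python3 -c "
from go import *
shift(dock(0,.005,.24));shift(dock(0,.005,.16))"
```

```text
t 1.0 pos [0.1343 0.5075 0.2407] shift cm [-61.6  -53.23   0.07] turn [ 0.    0.   -8.41] F [0.2 0.3 0.8] M [ 0.05 -0.04 -0.03] open 0.092
t 1.0 pos [0.1343 0.5075 0.2407] shift cm [-61.6  -53.23   8.07] turn [ 0.    0.   -8.41] F [0.2 0.3 0.8] M [ 0.05 -0.04 -0.03] open 0.092
```

```bash
python3 -m creep '[[[-61.6,-53.2,0,0,0,-8.4,1],[-61.6,-53.2,0,0,0,-8.4,1],[-61.6,-53.2,0,0,0,-8.4,1],[-61.6,-53.2,0,0,0,-8.4,1],[-61.6,-53.2,0,0,0,-8.4,1],[-61.6,-53.2,0,0,0,-8.4,1],[-61.6,-53.2,0,0,0,-8.4,1],[-61.6,-53.2,0,0,0,-8.4,1]]]'; python3 -c "
from go import *
shift(dock(0,.005,.24))"
```

```text
time: 1.8
tool_pos: [0.3595, 0.1778, 0.2411]
tool_rot: [3.141, 0.001, 3.03]
contact_force: [1.8, -0.5, 0.2]
opening: 0.092
t 1.8 pos [0.3595 0.1778 0.2411] shift cm [-27.09 -31.42   0.12] turn [ 0.04  0.06 -0.  ] F [ 1.8 -0.5  0.2] M [ 0.04 -0.04 -0.01] open 0.092
```

```bash
python3 -m creep '[[[-27.1,-31.4,0,0,0,0,1],[-27.1,-31.4,0,0,0,0,1],[-27.1,-31.4,0,0,0,0,1],[-27.1,-31.4,0,0,0,0,1],[-27.1,-31.4,0,0,0,0,1],[-27.1,-31.4,0,0,0,0,1],[-27.1,-31.4,0,0,0,0,1],[-27.1,-31.4,0,0,0,0,1]]]'; python3 -c "
from go import *
shift(dock(0,.005,.24))"
```

```text
time: 2.6
tool_pos: [0.585, -0.1527, 0.2411]
tool_rot: [3.141, 0.001, 3.029]
contact_force: [0.3, 0.1, 0.4]
opening: 0.0922
t 2.6 pos [ 0.585  -0.1527  0.2411] shift cm [-0.98 -1.1   0.11] turn [ 0.04  0.07 -0.03] F [0.3 0.1 0.4] M [ 0.04 -0.02 -0.03] open 0.0922
```

```bash
python3 -m creep '[[[-1,-1.1,2,0,0,0,1],[-1,-1.1,6,0,0,0,1],[-1,-1.1,9.5,0,0,0,1],[-1,-1.1,9.5,0,0,0,1],[-1,-1.1,9.5,0,0,0,1],[-1,-1.1,9.5,0,0,0,1]]]'; python3 -c "
from go import *
import cv2
shift(dock(0,.005,.08))
a=robot.read_camera('side')[130:280,280:480,::-1];b=robot.read_camera('top')[110:240,300:460,::-1]
cv2.imwrite('pics/s1.png',cv2.resize(a,None,fx=4,fy=4,interpolation=2));cv2.imwrite('pics/t1.png',cv2.resize(b,None,fx=4,fy=4,interpolation=2))"
```

```text
time: 3.2
tool_pos: [0.5952, -0.165, 0.1486]
tool_rot: [-3.141, 0.005, 3.029]
contact_force: [0.9, 0.1, 0.5]
opening: 0.0923
t 3.2 pos [ 0.5952 -0.165   0.1486] shift cm [0.2  0.01 6.86] turn [-0.02  0.29 -0.01] F [0.9 0.1 0.5] M [ 0.03 -0.01  0.07] open 0.0923
```

View pics/s1.png

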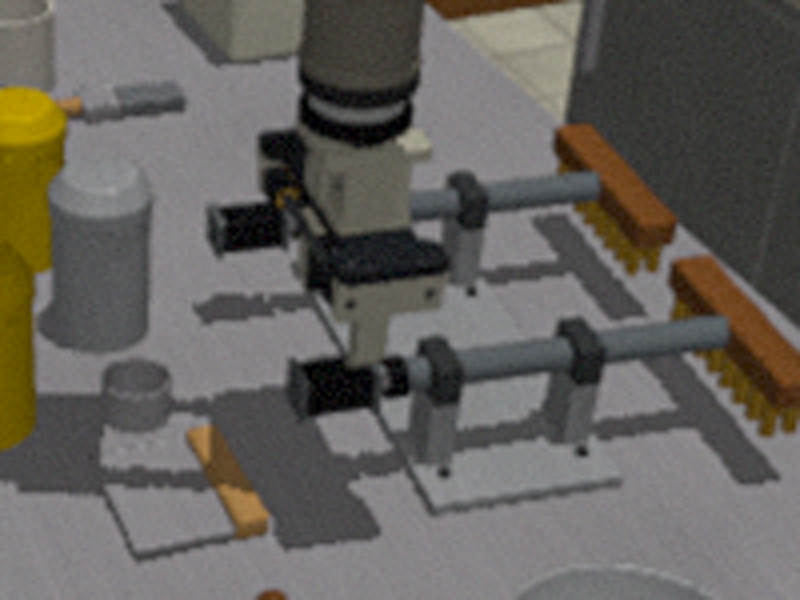

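View pics/t1.png

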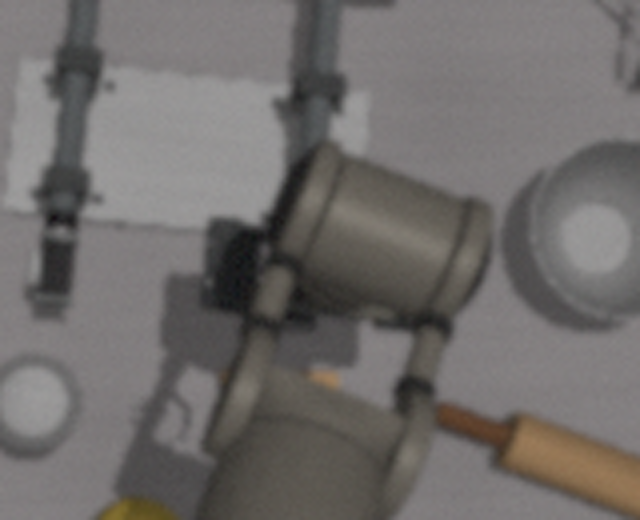

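Seen from the side, the near finger (367,360) lines up with the middle of the grip once parallax is allowed for. I'll descend with the jaws centred at dock y +1 mm from the grip, where the squeezed button will leave them.

```bash
python3 -m creep '[[[0.2,-0.4,2,0,0.3,0,1],[0.2,-0.4,4,0,0.3,0,1],[0.2,-0.4,6,0,0.3,0,1],[0.2,-0.4,6.9,0,0.3,0,1],[0.2,-0.4,6.9,0,0.3,0,1],[0.2,-0.4,6.9,0,0.3,0,1],[0.2,-0.4,6.9,0,0.3,0,1]]]' 30; python3 -c "
from go import *
import cv2
shift(dock(0,.001,.08))
a=robot.read_camera('side')[130:280,280:480,::-1]
cv2.imwrite('pics/s2.png',cv2.resize(a,None,fx=4,fy=4,interpolation=2))"
```

```text
time: 4.0
tool_pos: [0.5937, -0.1691, 0.081]
tool_rot: [-3.14, 0.002, 3.03]
contact_force: [-0.5, 0.1, 0.2]
opening: 0.0919
t 4.0 pos [ 0.5937 -0.1691  0.081 ] shift cm [0.06 0.03 0.1 ] turn [-0.07  0.14 -0.  ] F [-0.5  0.1  0.2] M [-0.05 -0.04 -0.02] open 0.0919
```

View pics/s2.png

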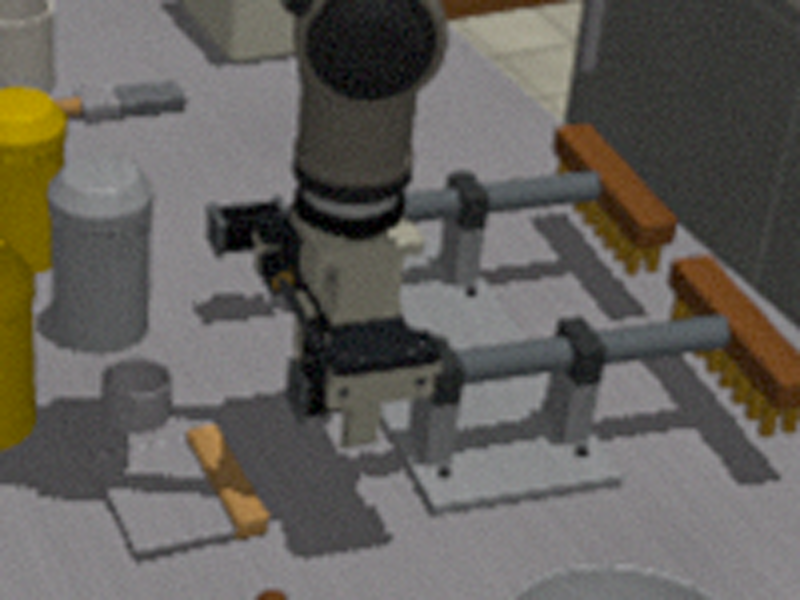

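The jaws straddle the grip with no contact, so I'll close at 30 N.

```bash
python3 -m creep '[[[0,0,0.1,0,0,0,-0.1],[0,0,0.1,0,0,0,-0.5],[0,0,0.1,0,0,0,-1],[0,0,0.1,0,0,0,-1],[0,0,0.1,0,0,0,-1],[0,0,0.1,0,0,0,-1],[0,0,0.1,0,0,0,-1],[0,0,0.1,0,0,0,-1]]]' 30; python3 -c "
from go import *
shift(dock(0,.001,.08))
print(Ro.from_euler('z',-YAW).apply(robot.observe()['contact_force']).round(1))"
```

```text
time: 4.85
tool_pos: [0.5936, -0.1682, 0.0798]
tool_rot: [3.142, 0.002, 3.03]
contact_force: [0.0, 3.6, 1.3]
opening: 0.0325
t 4.85 pos [ 0.5936 -0.1682  0.0798] shift cm [ 0.04 -0.05 -0.02] turn [ 0.    0.11 -0.  ] F [0.  3.6 1.3] M [ 0.21 -0.03 -0.09] open 0.0325
[-0.4  3.6  1.3]
```

Opening is 32.5 mm, so the button is fully in (32 expected). Now the draw, which is tool +x.

```bash
python3 -m creep '[[[0.4,0,0,0,0,0,-1],[1,0,0,0,0,0,-1],[2,0,0,0,0,0,-1],[3,0,0,0,0,0,-1],[4,0,0,0,0,0,-1],[5,0,0,0,0,0,-1],[5.5,0,0,0,0,0,-1],[5.5,0,0,0,0,0,-1]]]' 30; python3 -c "
from go import *
import cv2
shift(dock(-.12,.001,.08))
print(Ro.from_euler('z',-YAW).apply(robot.observe()['contact_force']).round(1))
a=robot.read_camera('side')[130:280,280:480,::-1]
cv2.imwrite('pics/s3.png',cv2.resize(a,None,fx=4,fy=4,interpolation=2))"
```

```text
time: 5.65
tool_pos: [0.5395, -0.1624, 0.0798]
tool_rot: [-3.141, 0.004, 3.029]
contact_force: [5.7, -0.2, -4.6]
opening: 0.0318
t 5.65 pos [ 0.5395 -0.1624  0.0798] shift cm [ 6.6  -0.03 -0.05] turn [-0.03  0.25 -0.02] F [ 5.7 -0.2 -4.6] M [ 0.24 -0.83  0.03] open 0.0318
[ 5.7  0.5 -4.6]
```

View pics/s3.png

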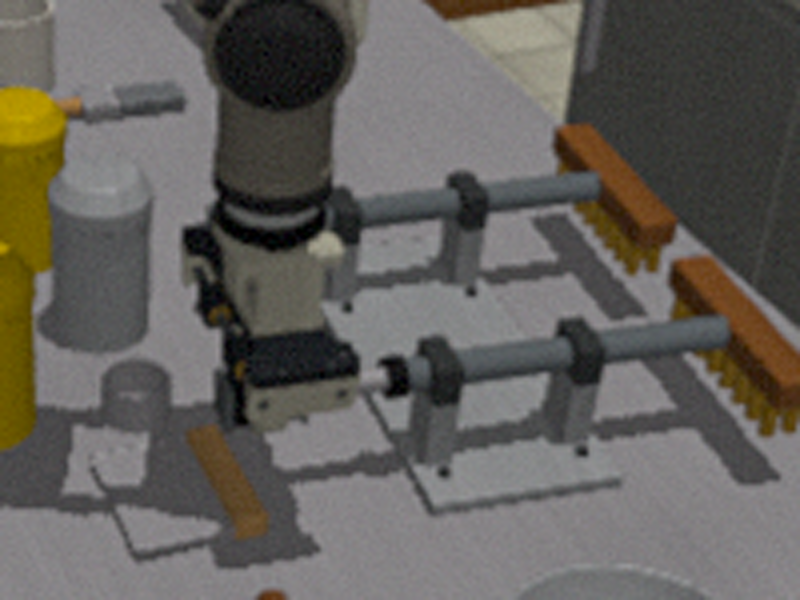

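The polished rod shows between the collar and the gripper (375,380), the axial force is about 6 N and the button is still in, so the handle is moving. I'll continue to the end stop.

```bash
python3 -m creep '[[[1,0,0,0,0,0,-1],[2,0,0,0,0,0,-1],[3,0,0,0,0,0,-1],[4,0,0,0,0,0,-1],[5,0,0,0,0,0,-1],[5.8,0,0,0,0,0,-1],[6.2,0,0,0,0,0,-1],[6.2,0,0,0,0,0,-1]]]' 30; python3 -c "
from go import *
shift(dock(-.12,.001,.08))
print(Ro.from_euler('z',-YAW).apply(robot.observe()['contact_force']).round(1))"
```

```text
time: 6.5
tool_pos: [0.4792, -0.1555, 0.0798]
tool_rot: [-3.141, 0.008, 3.029]
contact_force: [7.9, 3.6, -5.3]
opening: 0.0313
t 6.5 pos [ 0.4792 -0.1555  0.0798] shift cm [ 0.54 -0.04 -0.02] turn [-0.04  0.47 -0.04] F [ 7.9  3.6 -5.3] M [ 0.67 -0.98  0.07] open 0.0313
[ 7.4  4.5 -5.3]
```

```bash
python3 -m creep '[[[0.2,0,0,0,0,0,-1],[0.4,0,0,0,0,0,-1],[0.6,0,0,0,0,0,-1],[0.6,0,0,0,0,0,-1],[0.6,0,0,0,0,0,-1]]]' 30; python3 -c "
from go import *
shift(dock(-.12,.001,.08))
print(Ro.from_euler('z',-YAW).apply(robot.observe()['contact_force']).round(1))"
```

```text
time: 7.0
tool_pos: [0.4746, -0.155, 0.0798]
tool_rot: [-3.141, 0.011, 3.029]
contact_force: [7.4, 2.6, -5.5]
opening: 0.0318
t 7.0 pos [ 0.4746 -0.155   0.0798] shift cm [ 0.07 -0.04 -0.02] turn [-0.05  0.65 -0.06] F [ 7.4  2.6 -5.5] M [ 0.56 -1.    0.07] open 0.0318
[ 7.1  3.4 -5.5]
```

```bash
python3 -m creep '[[[0.2,0,0,0,0,0,-1],[0.4,0,0,0,0,0,-1],[0.5,0,0,0,0,0,-1],[0.5,0,0,0,0,0,-1]]]' 40; python3 -c "
from go import *
import cv2
shift(dock(-.12,.001,.08))
print(Ro.from_euler('z',-YAW).apply(robot.observe()['contact_force']).round(1))
a=robot.read_camera('side')[130:280,260:460,::-1];b=robot.read_camera('top')[110:240,260:420,::-1]
cv2.imwrite('pics/s4.png',cv2.resize(a,None,fx=4,fy=4,interpolation=2));cv2.imwrite('pics/t4.png',cv2.resize(b,None,fx=4,fy=4,interpolation=2))
shift(dock(-.12,.001,.08))"
```

```text
time: 7.4
tool_pos: [0.4741, -0.155, 0.08]
tool_rot: [-3.14, 0.022, 3.028]
contact_force: [21.6, 2.8, -15.2]
opening: 0.0314
t 7.4 pos [ 0.4741 -0.155   0.08  ] shift cm [ 0.02 -0.03 -0.  ] turn [-0.1   1.23 -0.11] F [ 21.6   2.8 -15.2] M [ 0.88 -2.79  0.07] open 0.0314
[ 21.2   5.2 -15.2]
t 7.5 pos [ 0.4741 -0.155   0.08  ] shift cm [ 0.02 -0.03 -0.  ] turn [-0.11  1.23 -0.1 ] F [ 20.9   3.3 -14.8] M [ 0.89 -2.78  0.12] open 0.0316
```

View pics/s4.png

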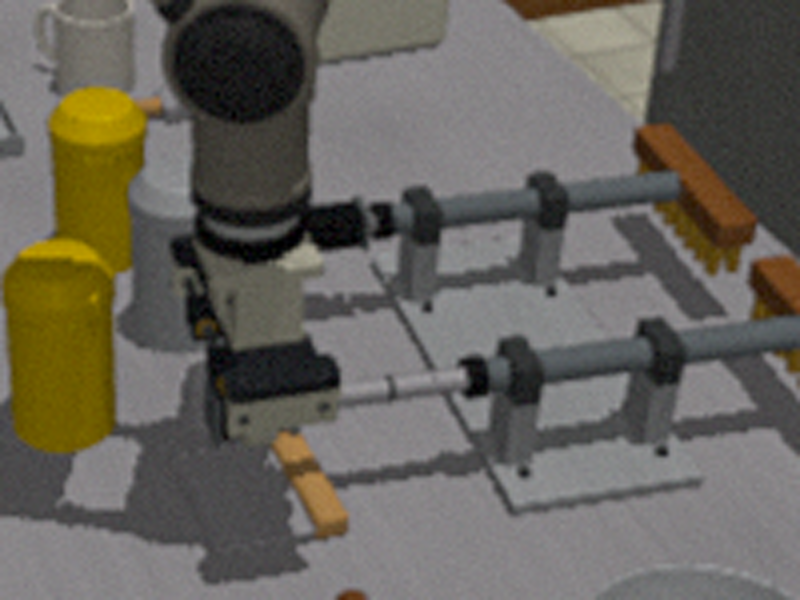

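View pics/t4.png

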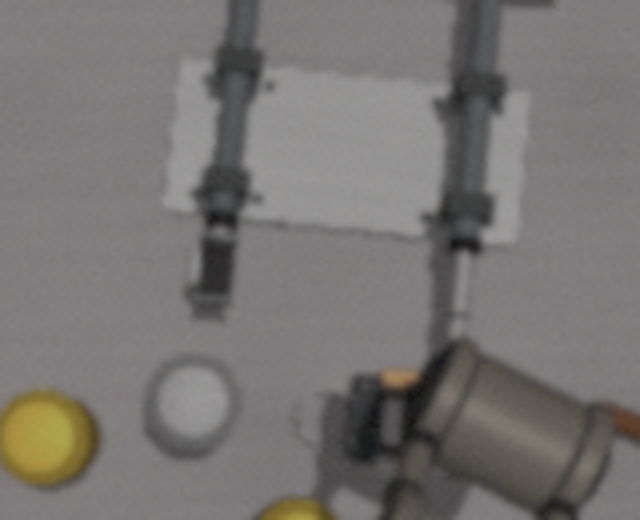

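The axial force jumped from 7 to 21 N with only 0.5 mm more motion, so the handle is on the end stop at about 120 mm. The pictures show the long bare rod past its first-stop groove (392,385). I'll ease the pull a little and check that it holds.

```bash
python3 -m creep '[[[0.3,0,0,0,0,0,-1],[0.3,0,0,0,0,0,-1],[0.3,0,0,0,0,0,-1],[0.3,0,0,0,0,0,-1],[0.3,0,0,0,0,0,-1],[0.3,0,0,0,0,0,-1],[0.3,0,0,0,0,0,-1],[0.3,0,0,0,0,0,-1]]]' 40; python3 -c "
from go import *
shift(dock(-.12,.001,.08))
print(Ro.from_euler('z',-YAW).apply(robot.observe()['contact_force']).round(1))
for c in ('top','side'):
    p=robot.camera_params(c);robot.read_camera(c)
    for l in ('shaker','scraper','ring_cutter'):
        print(c,l,[(round(d['score'],2),np.round(p['R'].T@(np.array(d['centre'])-p['t']),3).tolist()) for d in robot.look_for(c,l)[:3]])
shift(dock(-.12,.001,.08))"
```

```text
time: 8.3
tool_pos: [0.4742, -0.155, 0.08]
tool_rot: [-3.139, 0.028, 3.027]
contact_force: [16.4, 2.4, -11.1]
opening: 0.0316
t 8.3 pos [ 0.4742 -0.155   0.08  ] shift cm [ 0.03 -0.03 -0.  ] turn [-0.13  1.61 -0.14] F [ 16.4   2.4 -11.1] M [ 0.82 -1.9   0.08] open 0.0316
[ 16.1   4.2 -11.1]
top shaker [(0.97, [0.495, 0.071, 0.148]), (0.71, [0.375, -0.023, 0.148]), (0.55, [0.623, 0.419, 0.019])]
top scraper [(0.4, [0.488, -0.112, 0.014])]
top ring_cutter []
side shaker [(0.92, [0.469, 0.047, 0.096]), (0.89, [0.453, 0.17, 0.107]), (0.76, [0.362, -0.051, 0.098])]
side scraper [(0.6, [0.472, -0.169, 0.015])]
side ring_cutter [(0.39, [0.468, -0.052, 0.02])]
t 8.7 pos [ 0.4742 -0.155   0.08  ] shift cm [ 0.03 -0.03 -0.  ] turn [-0.13  1.61 -0.13] F [ 16.1   3.  -10.2] M [ 0.8  -1.94  0.14] open 0.0313
```

```bash
python3 -c "
from cell import robot
print(robot.hand_in()); s=robot.observe(); print(s['time'],s['tool_pos'],s['opening'],s['contact_force'])"
```

```text
the job is handed in; nothing more can be done
None
the job is handed in; nothing more can be done
```

The right handle is drawn to its second stop and held there with its button squeezed in. I handed the job in at 8.7 s. The metal shaker stands in front of the left handle, so I took the right one.

- **Button:** the jaws closed to about 32 mm, which matches a fully pressed button, and stayed there throughout the draw. The grip was 30 N, raised to 40 N for the last stretch.
- **Draw:** the tool travelled about 120 mm. At the end the pull rose from 7 to 21 N for only 0.5 mm more movement, which is the hard stop. I eased it to about 16 N, and for the last second before hand-in the pose and opening did not change.
- **Rest of the bench:** in the last close-up pictures the left handle is still in. The shaker and both yellow look-alikes read within about 4 mm in the top view, or 13 mm from the side where the arm partly hides them.
- **Less certain:** the arm hid much of the scraper and ring cutter at the end. From the top the ring cutter was not found and the scraper scored low. From the side the ring cutter read about 15 mm off, with a low score, and the scraper had no earlier side reading to compare. I saw no force spike that would suggest contact. I did not re-measure the rolling pin, bowl, mug and pastry brush.
- **Hold:** the tool was tilted about 1.6° under the pull, with about 10 N of downward load at the wrist. No reading was available after hand-in.

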